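# Strip the spacer bar

## Task

Slide the stop collar off the free end of the bar on the little stand and stand it upright in the shallow steel tray, the same way up as it hung on the bar. Then slide the spacer off the bar after it and stand that upright in the tray too, beside the collar. Leave both on the tray's floor.

Things in the scene. Friction and masses are not known exactly. Their poses are not given: they have to be found in the camera images.
- bar_end (a point): Centre of the free end of a level 14 mm square steel bar, 110 mm above the worktop. The bar runs 155 mm in this frame's -y to a 30 mm square post, 123 mm high, on a grey base plate 90 x 125 x 12 mm that ends 80 mm short of the bar's end. The stand is fixed. z up, x across the bar. Parts leave only by sliding towards +y.
- collar: Stop collar: square steel ring 44 wide (x), 24 thick along the bar (y), 44 mm high, 26 mm square hole along y, loose thumb screw on top (knob 16 mm, top 60 mm up). Origin: centre of underside; z up. Slides freely, about 0.14 kg. Hangs nearest the bar's end, centre 15-35 mm from it, underside 82 mm above the worktop; lifted 6 mm, its hole has 6 mm free all round the bar.
- spacer: Spacer: square aluminium ring 44 wide (x), 34 thick along the bar (y), 44 mm high, 26 mm square hole along y, no screw. Origin: centre of underside; z up. Hangs on the bar like the collar, between it and the post, centre 72-100 mm from the bar's end; about 0.12 kg. A spare one like it lies flat on the worktop and is not wanted.
- tray: Shallow open steel tray, 140 (x) x 190 mm (y), walls 3 mm thick and 12 mm high, floor 3 mm thick, fixed to the worktop. Origin: centre of its underside, on the worktop; z up. It has room for both parts side by side along its y.
There are look-alikes about, which are no part of the job. What is shaped like the collar but black is not meant. Leave any orange look-alike of the spacer alone.

How it is judged:
On the way, in this order (a step that is already met when the one before it is completed fails the run):
1. the stop collar is clear of the bar's free end while the spacer still hangs on the bar (y of collar in the frame of bar_end above 0.013 m and y of spacer in the frame of bar_end below -0.01 m and height (world z) of spacer above 0.07 m), for 0.05 s.
2. the collar stands upright on the tray's floor, released, while the spacer still hangs on the bar (x of collar in the frame of tray between -0.067 and 0.067 m and y of collar in the frame of tray between -0.092 and 0.092 m and z of collar in the frame of tray between 0 and 0.008 m and angle between collar's own z axis and vertical below 0.17 rad and linear speed of collar below 0.03 m/s and contact force between collar and the fingers below 0.005 N and y of spacer in the frame of bar_end below -0.01 m and height (world z) of spacer above 0.07 m), for 0.2 s.
3. the spacer is clear of the bar's free end (y of spacer in the frame of bar_end above 0.018 m), for 0.05 s.
At the end, for the whole second after the job is handed in: Collar and spacer both stand upright (within 0.17 rad) on the tray's floor, their centres inside the tray's walls and undersides within 5 mm of its floor, released and at rest (x of collar in the frame of tray between -0.067 and 0.067 m and y of collar in the frame of tray between -0.092 and 0.092 m and z of collar in the frame of tray between 0 and 0.008 m and angle between each of collar, spacer's own z axis and vertical below 0.17 rad and linear speed of each of collar, spacer below 0.03 m/s and contact force between each of collar, spacer and the fingers below 0.005 N and x of spacer in the frame of tray between -0.067 and 0.067 m and y of spacer in the frame of tray between -0.092 and 0.092 m and z of spacer in the frame of tray between 0 and 0.008 m); the robot touches nothing.
It also fails if it takes over 56 s, if anything falls off the work surface, if the arm or the gripper's body presses on something with over 40 N, if the wrist force passes 120 N, or if a joint passes its speed limit or range.

## Robot

A 6-joint arm with a two-finger parallel gripper is mounted at the origin on a cart in front of the work surface, level with it; the furniture and walls round the work are solid. World frame = base frame: x ahead of the robot, y to its left, z up, the work surface at z = 0. Lengths are in m, angles in rad, forces in N, time in s.
With the tool pointing down it reaches from about 0.35 to 0.925 m from the base axis. Payload 6.4 kg.
Tool frame: the origin (TCP) lies midway between the tips of the shut fingers; the grasp point (between the pads) lies 19 mm behind it; z points along the fingers, y is the direction in which the jaws open and shut (so a half turn about z gives the same grasp; the last joint's range is limited). The gripper opens to 85 mm and grips with 20 to 120 N. Pads are 22 mm wide; open, the fingers measure 114 mm over their backs; the gripper's body (76 mm by 85 mm) begins 54 mm behind the grasp point. The pads swing forward as they close: fully open they stand 13 mm farther back than shut.
Start: joints at [1.084, 0.245, 1.558, -0, 1.339, -0.174], TCP at [0.2, 0.618, 0.2] pointing down, gripper open.
Joint ranges: [-3.13, 3.13], [-1.02, 2.26], [0.13, 2.54], [-0.95, 4.09], [0.21, 2.88], [-2.74, 2.74]. Speed limits (rad/s): [2.57, 2.57, 3.14, 3.14, 3.14, 3.14].

## Interface

Orientations are given as [roll, pitch, yaw] about the fixed x, y, z axes, in that order (R = Rz(yaw) Ry(pitch) Rx(roll)).
In Python, from rig import arm gives the robot as it stands.
- The arm moves only by the shell command python3 -m pendant 'ROWS' [OPENING]. ROWS is a JSON object of lists of equal length, an entry for each row: "linear": the shift along the world's x, y, z in mm, a list of three; "turn": the turn, a rotation vector about the world's x, y, z in rad, a list of three. In form: {"linear": [[x, y, z], ...], "turn": [[wx, wy, wz], ...]}. A call has exactly 5 rows; each row shifts and turns the pose as measured when the row begins; what a row does not reach is not made up. A row lasts 1/10 s, in which the tool goes at most 50 mm and 8.59 degrees, less where a joint would pass 70% of its speed; a pose out of reach is approached as far as the arm can. A call is refused whole if a number of a shift passes 50 or a number of a turn 0.15, either way. A call with a gripper value outside its range is refused whole. OPENING is the finger opening in mm, from 0 to 85.4, set as the call begins (- or left out, the last holds). The fingers move at their own pace and stop on an object; the grip force is fixed at half the most. Time passes only in rows, so rows that do not move let the fingers close, or fill a call up. It gives the time, the measured TCP pose, the force and the opening at its end, in the units of the state.
- arm.read_state(): the state, without advancing time (a new reading comes with each control period).
- arm.snapshot(name): name is "scene" or "top" or "wrist"; returns a dict with "img" (480x640x3 uint8, red, green, blue), "fov_y" (degrees; the focal length in pixels is half the picture's height over the tangent of half this angle, whatever the lens; pixels are square), "cx", "cy" (the principal point, pixels), "position" and "rotation" of the camera in the world. Camera axes: x right, y down, z forward; pixel columns grow to the right and rows downward; lengths in m; the calibration is good to about 2 mm. A picture is of the moment at which its call begins. There is no depth.
- arm.job_done(): hands the job in, once; it reports no verdict.
The state is a dict: "time": time; "joints": joint angles; "joint_velocities": joint speeds; "tau": joint torques, N m; "eef_pos": TCP position; "orientation": TCP orientation; "force": force on the tool from outside, world axes, zero at the start; "ft_torque": the same for the moment, N m; "finger_gap": opening from 0.0 (shut) to 1.0 (fully open).
Only numpy, scipy, OpenCV 4.12 (cv2) and the standard library are available. Lean on these libraries where they do the work, as an engineer would, in place of code of your own. Each camera call takes 0.05 s, during which the arm holds its last target.

## Working session

There is one attempt and no reset: what is moved stays moved. The work goes in short steps, Python scripts to look and compute and a shell command to move; the robot and the scene stay as the last step left them, time stands still between calls to the robot, and variables do not carry over. Pictures are saved under pics/ and viewed, and the job is handed in when it is done.

```bash
ls; mkdir -p pics; python3 - <<'E'
from rig import arm
import cv2
s=arm.read_state(); print(s)
for n in ["scene","top","wrist"]:
    d=arm.snapshot(n); cv2.imwrite(f"pics/{n}0.png",d["img"][:,:,::-1])
    print(n,d["fov_y"],d["cx"],d["cy"],d["position"],d["rotation"])
E
```

```text
pics
{'time': 0.0, 'joints': array([ 1.08386925e+00,  2.45818101e-01,  1.55901544e+00, -3.49117452e-05,
        1.33873243e+00, -1.74120834e-01]), 'joint_velocities': array([-1.56116401e-03, -1.75418992e-03, -5.34429356e-06, -1.88273141e-03,
        6.49941452e-04, -4.51233157e-05]), 'tau': array([-1.22696634e-03, -4.29508567e+01, -3.26125038e+01, -2.24169444e-04,
        5.23927272e-03, -3.27010355e-05]), 'eef_pos': array([0.19974244, 0.61788852, 0.19897706]), 'orientation': array([-3.13964330e+00, -3.08414475e-04,  2.82879417e+00]), 'force': array([-0.23266187, -0.3984365 , -0.27405665]), 'ft_torque': array([ 0.04023728,  0.02131385, -0.03479032]), 'finger_gap': 1.0046845703216332}
scene 48.791182993466414 317.59623168134834 250.07363444695213 [ 0.04621105 -0.18916633  0.81472361] [-2.42280577  0.01347345 -0.99568039]
top 42.22299204885028 329.93745133795267 239.24158465488856 [0.40714432 0.19423857 1.17349783] [-2.95899705e+00  2.30586149e-03 -1.57220064e+00]
wrist 68.6860029689642 326.40183437716786 240.42261810517547 [0.1201973  0.64434929 0.37173895] [2.80880217e+00 2.50606697e-03 1.25721011e+00]
```

View pics/scene0.png

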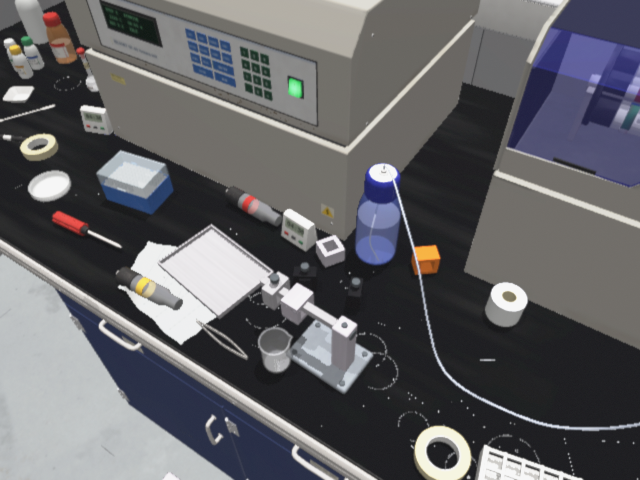

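View pics/top0.png

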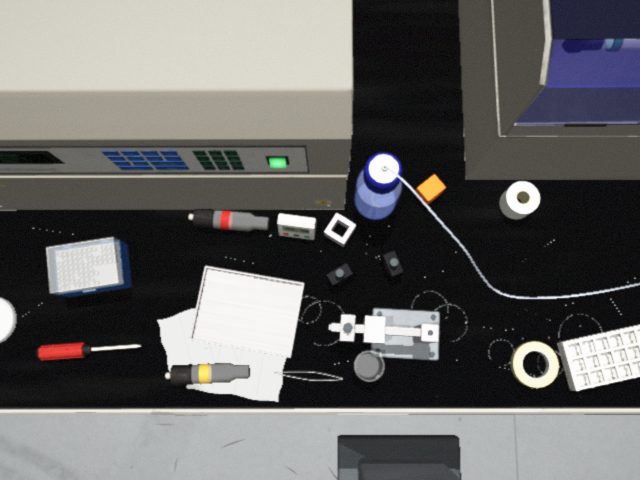

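View pics/wrist0.png

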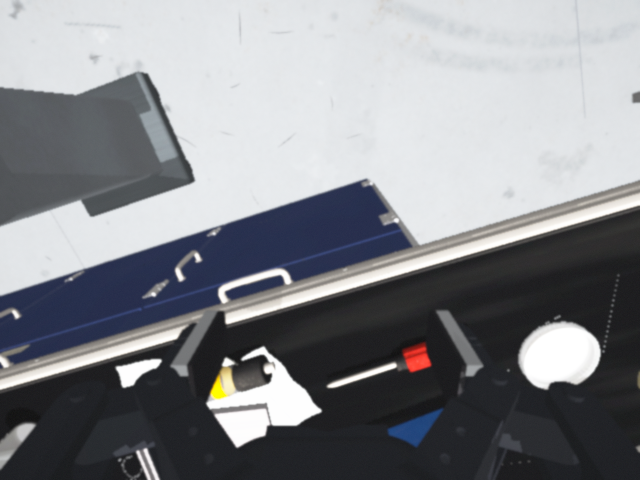

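```bash
cat > h.py <<'E'
import numpy as np,cv2
from scipy.spatial.transform import Rotation as Ro
from rig import arm
def ray(d,u,v):
    f=240/np.tan(np.radians(d["fov_y"])/2)
    r=np.asarray(d["rotation"],float)
    R=Ro.from_euler('xyz',r).as_matrix() if r.shape==(3,) else r
    q=R@np.array([(u-d["cx"])/f,(v-d["cy"])/f,1.0]); return np.asarray(d["position"]),q
def onz(d,u,v,z):
    p,q=ray(d,u,v); return p+q*(z-p[2])/q[2]
def proj(d,P):
    f=240/np.tan(np.radians(d["fov_y"])/2)
    R=Ro.from_euler('xyz',np.asarray(d["rotation"],float)).as_matrix()
    c=R.T@(np.asarray(P)-d["position"]); return np.array([d["cx"]+f*c[0]/c[2],d["cy"]+f*c[1]/c[2]])
def crop(d,x0,y0,x1,y1,k,name):
    cv2.imwrite(name,cv2.resize(np.ascontiguousarray(d["img"][y0:y1,x0:x1,::-1]),None,fx=k,fy=k,interpolation=cv2.INTER_CUBIC))
E
python3 - <<'E'
from h import *
import pickle
d=arm.snapshot("top"); s=arm.snapshot("scene"); pickle.dump((d,s),open("d0.pkl","wb"))
crop(d,310,290,450,380,5.7,"pics/t1.png")
crop(s,250,260,380,390,4.6,"pics/s1.png")
crop(d,180,255,320,365,5,"pics/t2.png")
E
```

```text
(no output)
```

View pics/t1.png

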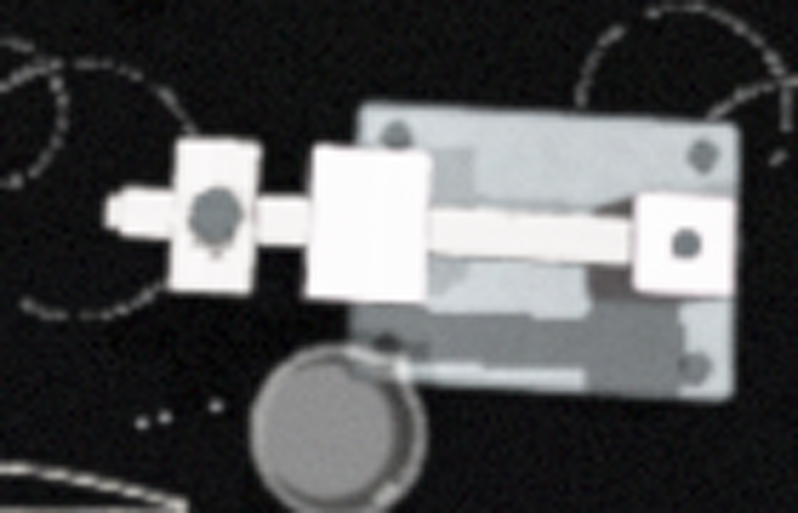

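View pics/s1.png

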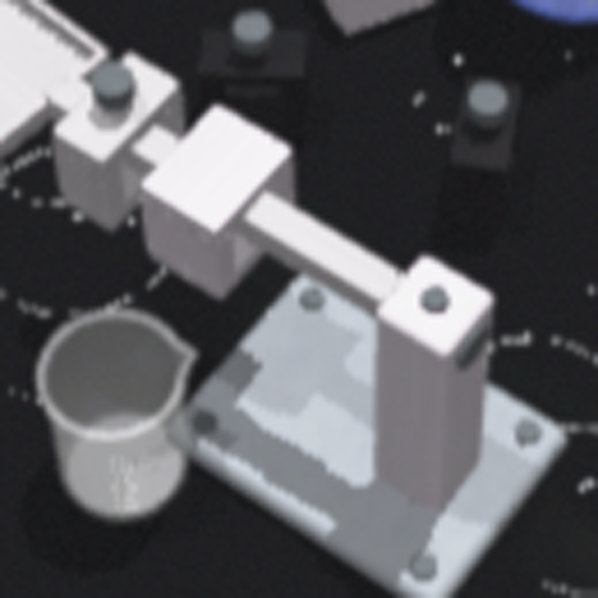

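View pics/t2.png

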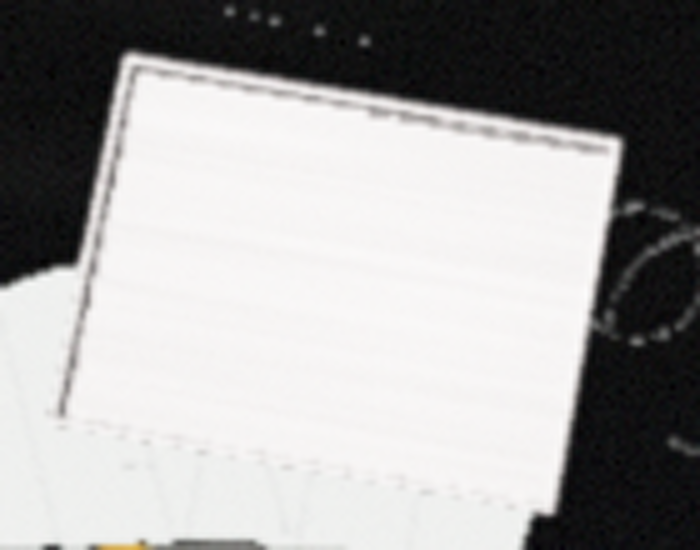

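```bash
python3 - <<'E'
from h import *
import pickle
d,s=pickle.load(open("d0.pkl","rb"))
T=lambda u,v:(310+(u+.5)/5.7-.5,290+(v+.5)/5.7-.5)
T2=lambda u,v:(180+(u+.5)/5-.5,255+(v+.5)/5-.5)
S=lambda u,v:(250+(u+.5)/4.6-.5,260+(v+.5)/4.6-.5)
def P(n,d,uv,z): print(n,np.round(onz(d,*uv,z)*1000,1))
for n,c in dict(c_tl=(177,137),c_tr=(261,141),c_br=(252,295),c_bl=(169,291)).items(): P(n,d,T(*c),.126)
P('knob',d,T(217,216),.142)
for n,c in dict(s_tl=(311,145),s_tr=(432,150),s_br=(428,303),s_bl=(304,299)).items(): P(n,d,T(*c),.126)
for n,c in dict(b_tl=(122,186),b_bl=(117,236),b_tr=(632,214),b_br=(632,264)).items(): P(n,d,T(*c),.117)
for n,c in dict(p1=(637,192),p2=(735,197),p3=(735,297),p4=(634,293)).items(): P(n,d,T(*c),.123)
for n,c in dict(t_tl=(124,53),t_tr=(622,139),t_br=(555,515),t_bl=(58,418)).items(): P(n,d,T2(*c),.012)
for n,c in dict(k_l=(250,425),k_r=(428,425),k_t=(340,340),k_b=(340,517)).items():P(n,d,T(*c),.07)
# scene
for n,c in dict(c1=(56,133),c2=(98,158),c3=(180,92),c4=(132,52)).items(): P('S'+n,s,S(*c),.126)
for n,c in dict(s1=(143,184),s2=(218,232),s3=(291,152),s4=(217,105)).items(): P('S'+n,s,S(*c),.126)
for n,c in dict(k1=(38,375),k2=(190,350),b=(115,520)).items(): 
    for z in(0,.07):P('S'+n,s,S(*c),z)
E
```

```text
c_tl [473.7 178.6 126. ]
c_tr [472.5 153.9 126. ]
c_br [427.8 156.9 126. ]
c_bl [429.  181.2 126. ]
knob [450.  167.4 142. ]
s_tl [471.3 139.2 126. ]
s_tr [469.8 103.7 126. ]
s_br [425.5 105.6 126. ]
s_bl [426.7 141.8 126. ]
b_tl [459.9 194.8 117. ]
b_bl [445.3 196.3 117. ]
b_tr [451.5  44.2 117. ]
b_br [436.9  44.6 117. ]
p1 [457.6  43.4 123. ]
p2 [456.1  14.6 123. ]
p3 [427.1  15.6 123. ]
p4 [428.3  45.1 123. ]
t_tl [572.3 433.5  12. ]
t_tr [539.4 245.4  12. ]
t_br [400.8 269.1  12. ]
t_bl [436.2 453.1  12. ]
k_l [389.8 155.9  70. ]
k_r [389.7 101.5  70. ]
k_t [415.3 128.1  70. ]
k_b [362.3 128.8  70. ]
Sc1 [428.5 178.  126. ]
Sc2 [427.6 158.9 126. ]
Sc3 [467.1 151.5 126. ]
Sc4 [472.8 176.8 126. ]
Ss1 [426.9 139.1 126. ]
Ss2 [424.3 105.6 126. ]
Ss3 [466.1 103.1 126. ]
Ss4 [469.3 136.9 126. ]
Sk1 [400.8 180.5   0. ]
Sk1 [370.3 148.8  70. ]
Sk2 [441.7 137.3   0. ]
Sk2 [407.7 109.2  70. ]
Sb [366.6 118.8   0. ]
Sb [339.   92.4  70. ]
```

The parts I want are the steel collar with the knob on the bar, at (347,326) in the top view, and the bare steel ring behind it at (375,330). The ones to leave alone are:
- black collars at (340,274) and (392,264)
- the flat spare at (340,230)
- the orange ring at (430,188)

The enlarged crop confirms both targets are on the bar. There is a beaker about 70 mm high beside the spacer, at (370,366).

```bash
python3 -m pendant '{"linear":[[22,-40,0],[22,-40,0],[22,-40,0],[22,-40,0],[22,-40,0]],"turn":[[0,0,-0.13],[0,0,-0.13],[0,0,-0.13],[0,0,-0.13],[0,0,-0.13]]}' 70
python3 -m pendant '{"linear":[[22,-40,0],[22,-40,0],[22,-40,0],[22,-40,0],[22,-40,0]],"turn":[[0,0,-0.13],[0,0,-0.13],[0,0,-0.13],[0,0,-0.13],[0,0,-0.13]]}'
```

```text
time: 0.75
eef_pos: [0.3095, 0.4149, 0.1982]
orientation: [-3.141, -0.0, 2.163]
force: [1.9, 0.2, -0.4]
finger_gap: 0.815
time: 1.25
eef_pos: [0.4219, 0.2063, 0.1987]
orientation: [3.139, -0.001, 1.487]
force: [0.8, 0.2, 1.0]
finger_gap: 0.821
```

```bash
python3 -m pendant '{"linear":[[15,-20,0],[13,-18,0],[0,0,0],[0,0,-10],[0,0,-10]],"turn":[[0,0,0.03],[0,0,0],[0,0,0],[0,0,0],[0,0,0]]}' 64
python3 - <<'E'
from h import *
s=arm.read_state(); print(s["eef_pos"],s["orientation"])
d=arm.snapshot("top"); crop(d,290,270,450,390,5,"pics/t3.png")
d=arm.snapshot("wrist"); cv2.imwrite("pics/w3.png",d["img"][:,:,::-1])
E
```

```text
time: 1.75
eef_pos: [0.4531, 0.1626, 0.1792]
orientation: [3.135, -0.002, 1.507]
force: [-0.8, 0.8, -0.5]
finger_gap: 0.75
[0.45314445 0.16261358 0.17922963] [ 3.13545397e+00 -1.61315202e-03  1.50665728e+00]
```

View pics/w3.png

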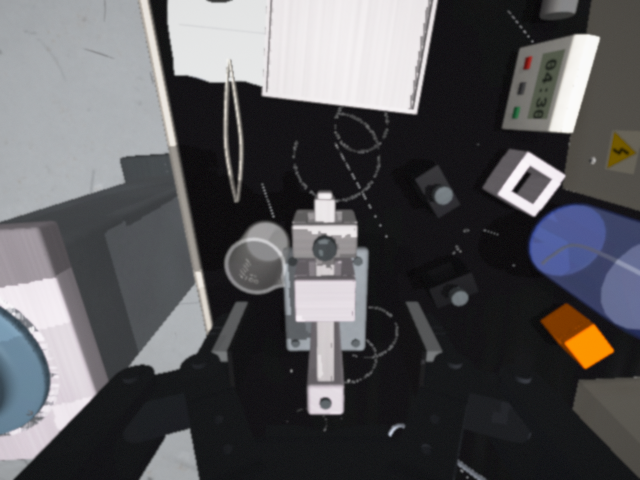

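View pics/t3.png

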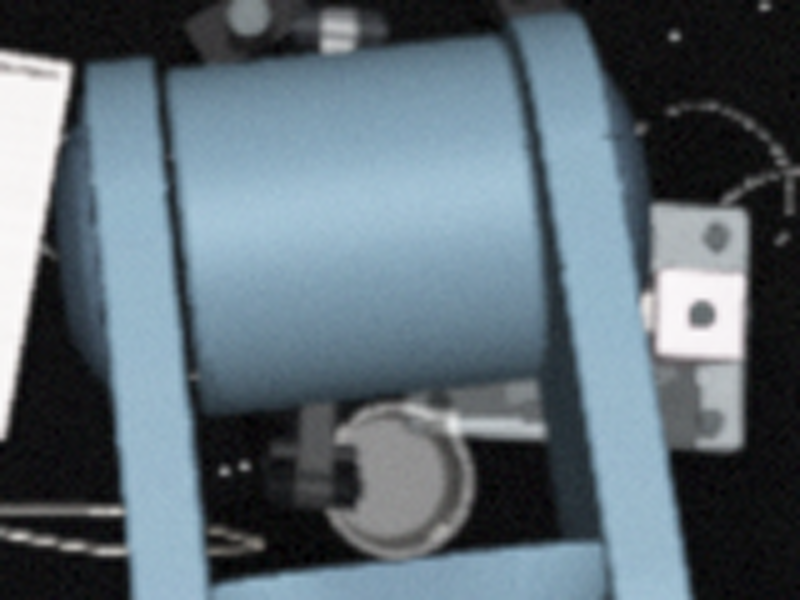

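The wrist view shows the collar at (325,240) with its knob at (325,247), and the spacer behind it at (325,298). The open jaws straddle the bar. I'll check the positions from this view.

```bash
python3 - <<'E'
from h import *
d=arm.snapshot("wrist"); s=arm.read_state(); print(s["eef_pos"],s["orientation"])
for n,u,v,z in [("knob",325,245,.14),("ctl",293,213,.126),("ctr",357,213,.126),("sl",295,300,.126),("sr",355,300,.126),("bar end",325,193,.117),("rim",259,222,.07)]:
    print(n,np.round(onz(d,u,v,z)*1000,1))
E
```

```text
[0.45225938 0.16276938 0.17864921] [ 3.13796509e+00 -1.05307948e-03  1.50757572e+00]
knob [452.  171.3 140. ]
ctl [432.1 189.9 126. ]
ctr [474.1 187.2 126. ]
sl [427.4 125.7 126. ]
sr [470.4 122.9 126. ]
bar end [453.8 200.1 117. ]
rim [396.9 169.9  70. ]
```

```bash
python3 -m pendant '{"linear":[[-1,6,-5],[0,0,-20],[0,0,-25],[0,0,-25],[0,0,-10]],"turn":[[0,0,0.008],[0,0,0],[0,0,0],[0,0,0],[0,0,0]]}' 64
python3 -m pendant '{"linear":[[0,0,-4],[0,0,0],[0,0,0],[0,0,0],[0,0,0]],"turn":[[0,0,0],[0,0,0],[0,0,0],[0,0,0],[0,0,0]]}' 64
python3 - <<'E'
from h import *
d=arm.snapshot("wrist"); cv2.imwrite("pics/w4.png",d["img"][:,:,::-1])
d=arm.snapshot("scene"); crop(d,220,220,380,360,4,"pics/s4.png")
E
```

```text
time: 2.4
eef_pos: [0.4518, 0.1734, 0.0932]
orientation: [3.131, -0.003, 1.523]
force: [-0.1, 1.0, 0.2]
finger_gap: 0.746
time: 2.9
eef_pos: [0.4529, 0.1748, 0.091]
orientation: [3.128, -0.004, 1.525]
force: [0.7, 0.8, -0.0]
finger_gap: 0.75
```

View pics/w4.png

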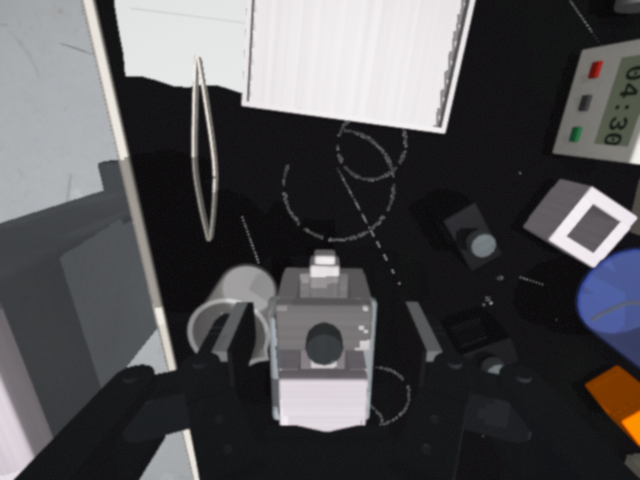

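View pics/s4.png

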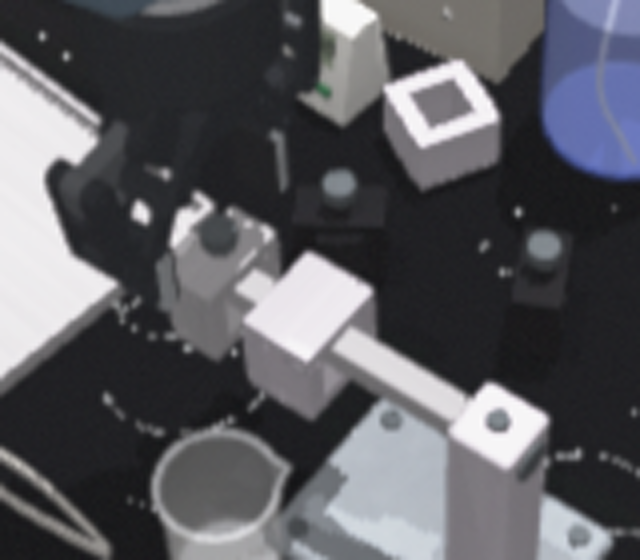

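```bash
python3 -m pendant '{"linear":[[-1,-4,-2],[-1,-2,-1],[0,0,0],[0,0,0],[0,0,0]],"turn":[[-0.004,0.013,-0.009],[0,0,0],[0,0,0],[0,0,0],[0,0,0]]}' 64
```

```text
time: 3.5
eef_pos: [0.4509, 0.168, 0.088]
orientation: [-3.142, 0.001, 1.514]
force: [-0.4, -0.4, -0.2]
finger_gap: 0.745
```

Well aligned now, so I'll close on the collar.

```bash
python3 -m pendant '{"linear":[[0,0,0],[0,0,0],[0,0,0],[0,0,0],[0,0,0]],"turn":[[0,0,0],[0,0,0],[0,0,0],[0,0,0],[0,0,0]]}' 30
python3 -m pendant '{"linear":[[0,0,2],[0,0,2],[0,0,2],[0,0,0],[0,0,0]],"turn":[[0,0,0],[0,0,0],[0,0,0],[0,0,0],[0,0,0]]}' 30
```

```text
time: 4.0
eef_pos: [0.4513, 0.1681, 0.0886]
orientation: [3.141, 0.001, 1.514]
force: [0.1, -0.1, 0.6]
finger_gap: 0.484
time: 4.5
eef_pos: [0.4504, 0.168, 0.0942]
orientation: [-3.14, 0.001, 1.514]
force: [0.1, 0.2, -1.5]
finger_gap: 0.486
```

```bash
python3 -m pendant '{"linear":[[0.5,10,0],[1,15,0],[1,15,0],[1,15,0],[0.5,10,0]],"turn":[[0,0,0],[0,0,0],[0,0,0],[0,0,0],[0,0,0]]}' 30
python3 - <<'E'
from h import *
s=arm.read_state(); print(s["eef_pos"],s["orientation"])
d=arm.snapshot("scene"); crop(d,200,200,380,335,4.4,"pics/s5.png")
E
```

```text
time: 5.0
eef_pos: [0.4542, 0.2367, 0.0939]
orientation: [-3.14, 0.001, 1.512]
force: [-0.4, -0.1, -1.0]
finger_gap: 0.488
[0.45421874 0.23667429 0.09388331] [-3.13997690e+00  6.84636226e-04  1.51179169e+00]
```

View pics/s5.png

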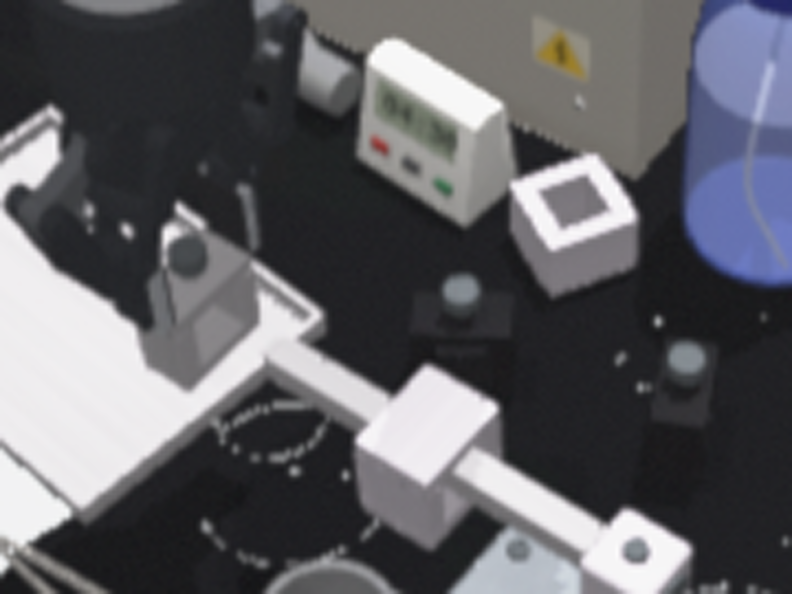

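The collar has come off the bar and the spacer still hangs on it. Next I'll carry the collar to the tray.

```bash
python3 -m pendant '{"linear":[[8,30,0],[8,32,0],[8,32,0],[8,30,0],[6,22,0]],"turn":[[0,0,0],[0,0,0],[0,0,0],[0,0,0],[0,0,0]]}' 30
python3 -m pendant '{"linear":[[0,0,0],[0,0,-15],[0,0,-20],[0,0,-20],[0,0,-8]],"turn":[[0,0,0],[0,0,0],[0,0,0],[0,0,0],[0,0,0]]}' 30
```

```text
time: 5.55
eef_pos: [0.4921, 0.3874, 0.0928]
orientation: [-3.139, 0.002, 1.51]
force: [0.4, -0.2, -1.2]
finger_gap: 0.487
time: 6.05
eef_pos: [0.4916, 0.3872, 0.0258]
orientation: [-3.139, 0.003, 1.511]
force: [-0.4, 0.1, -1.8]
finger_gap: 0.486
```

```bash
python3 -m pendant '{"linear":[[0,0,-7],[0,0,-4],[0,0,-2],[0,0,-1],[0,0,0]],"turn":[[0,0,0],[0,0,0],[0,0,0],[0,0,0],[0,0,0]]}' 30
python3 - <<'E'
from h import *
s=arm.read_state(); print(s["eef_pos"],s["force"])
d=arm.snapshot("scene"); crop(d,150,180,330,330,4,"pics/s6.png")
E
```

```text
time: 6.55
eef_pos: [0.491, 0.3851, 0.0103]
orientation: [-3.137, 0.004, 1.51]
force: [-0.4, -0.1, -1.3]
finger_gap: 0.485
[0.49095173 0.38512559 0.01027174] [-0.43966015 -0.08194093 -1.28444447]
```

View pics/s6.png

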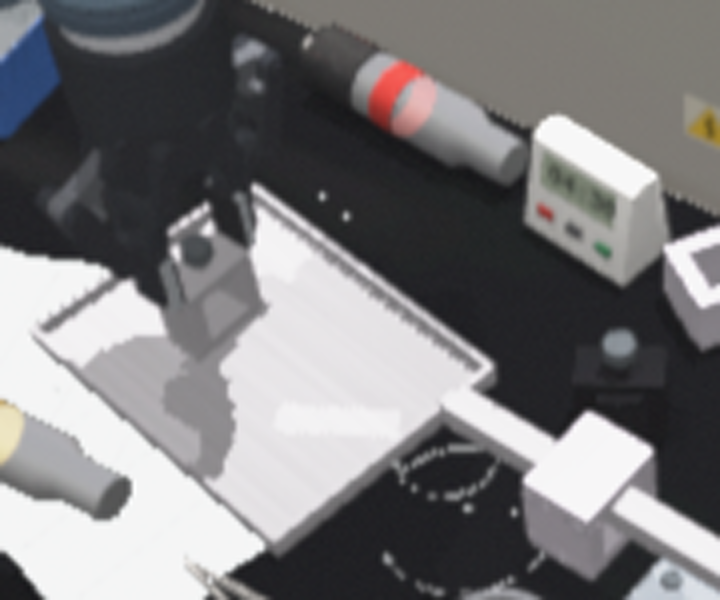

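Still just above the floor. I'll lower by about 1 mm until it makes contact.

```bash
python3 -m pendant '{"linear":[[0,0,-1],[0,0,-0.5],[0,0,0],[0,0,0],[0,0,0]],"turn":[[0,0,0],[0,0,0],[0,0,0],[0,0,0],[0,0,0]]}' 30
```

```text
time: 7.1
eef_pos: [0.4922, 0.3859, 0.0099]
orientation: [-3.14, 0.002, 1.51]
force: [0.7, -0.0, -1.1]
finger_gap: 0.487
```

```bash
python3 -m pendant '{"linear":[[0,0,-1],[0,0,-0.5],[0,0,-0.5],[0,0,-0.5],[0,0,0]],"turn":[[0,0,0],[0,0,0],[0,0,0],[0,0,0],[0,0,0]]}' 30
```

```text
time: 7.6
eef_pos: [0.4924, 0.3861, 0.0097]
orientation: [-3.139, 0.003, 1.51]
force: [-0.4, -1.0, 1.2]
finger_gap: 0.485
```

Contact: the force went from -1.3 to +1.2 N and the height stopped changing. Releasing.

```bash
python3 -m pendant '{"linear":[[0,0,0],[0,0,0],[0,0,0],[0,0,0],[0,0,0]],"turn":[[0,0,0],[0,0,0],[0,0,0],[0,0,0],[0,0,0]]}' 64
python3 -m pendant '{"linear":[[0,0,5],[0,0,20],[0,0,40],[0,0,45],[0,0,40]],"turn":[[0,0,0],[0,0,0],[0,0,0],[0,0,0],[0,0,0]]}' 64
python3 - <<'E'
from h import *
d=arm.snapshot("scene"); crop(d,150,180,330,330,4,"pics/s7.png")
E
```

```text
time: 8.1
eef_pos: [0.4929, 0.3863, 0.0087]
orientation: [-3.141, 0.002, 1.51]
force: [0.5, 0.3, 0.4]
finger_gap: 0.752
time: 8.6
eef_pos: [0.487, 0.383, 0.1562]
orientation: [-3.127, 0.01, 1.51]
force: [0.8, 0.1, -0.1]
finger_gap: 0.752
```

View pics/s7.png

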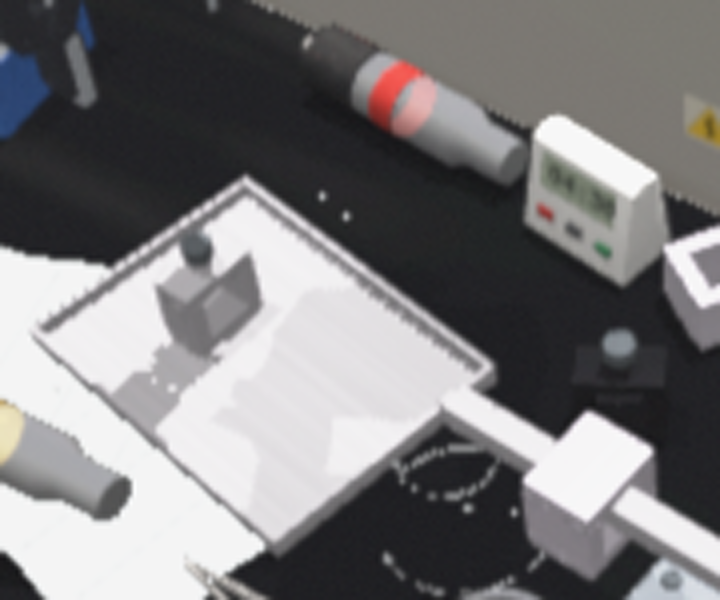

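The collar stands upright on the tray floor, at crop (210,310), and the spacer still hangs on the bar. Moving over to the spacer.

```bash
python3 -m pendant '{"linear":[[-5,-35,0],[-7,-46,0],[-7,-46,0],[-7,-46,0],[-7,-46,0]],"turn":[[0.01,-0.014,0.006],[0,0,0],[0,0,0],[0,0,0],[0,0,0]]}' 64
python3 -m pendant '{"linear":[[-3,-20,0],[-2,-6,0],[0,0,0],[0,0,0],[0,0,0]],"turn":[[0,0,0],[0,0,0],[0,0,0],[0,0,0],[0,0,0]]}' 64
```

```text
time: 9.15
eef_pos: [0.46, 0.1656, 0.172]
orientation: [3.116, -0.014, 1.526]
force: [1.8, -0.3, 0.4]
finger_gap: 0.747
time: 9.65
eef_pos: [0.4547, 0.1364, 0.1731]
orientation: [3.113, -0.015, 1.521]
force: [-0.4, 0.3, -0.6]
finger_gap: 0.751
```

```bash
python3 -m pendant '{"linear":[[-3,-8,0],[-2,-4,0],[0,0,-10],[0,0,-15],[0,0,-10]],"turn":[[-0.015,0.028,-0.005],[0,0,0],[0,0,0],[0,0,0],[0,0,0]]}' 64
python3 - <<'E'
from h import *
s=arm.read_state(); print(s["eef_pos"])
d=arm.snapshot("wrist"); cv2.imwrite("pics/w8.png",d["img"][:,:,::-1])
E
```

```text
time: 10.15
eef_pos: [0.4506, 0.1257, 0.1372]
orientation: [3.14, 0.003, 1.519]
force: [-0.4, 0.2, -0.4]
finger_gap: 0.749
[0.45056085 0.12568269 0.13721706]
```

View pics/w8.png

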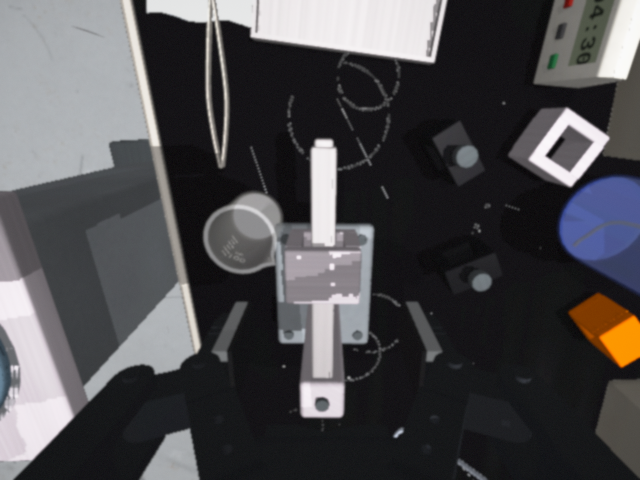

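The jaws are centred on the spacer: it is at column 323 and the jaw midpoint is at about 324. Descending.

```bash
python3 -m pendant '{"linear":[[-0.5,-2,-15],[0,0,-17],[0,0,-12],[0,0,-4],[0,0,0]],"turn":[[0,0,0],[0,0,0],[0,0,0],[0,0,0],[0,0,0]]}' 64
python3 - <<'E'
from h import *
s=arm.read_state(); print(s["eef_pos"])
d=arm.snapshot("scene"); crop(d,220,240,380,380,4,"pics/s9.png")
E
```

```text
time: 10.7
eef_pos: [0.4483, 0.1238, 0.0846]
orientation: [-3.138, 0.003, 1.52]
force: [-0.1, 0.1, 0.3]
finger_gap: 0.752
[0.44827623 0.12379312 0.08457953]
```

View pics/s9.png

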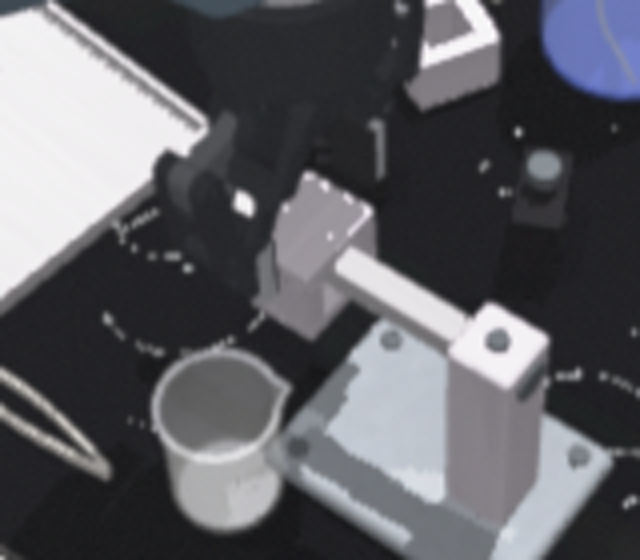

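```bash
python3 -m pendant '{"linear":[[0.5,0,3],[0,0,1],[0,0,0],[0,0,0],[0,0,0]],"turn":[[0,-0.003,0],[0,0,0],[0,0,0],[0,0,0],[0,0,0]]}' 64
python3 -m pendant '{"linear":[[0,0,0],[0,0,0],[0,0,0],[0,0,0],[0,0,0]],"turn":[[0,0,0],[0,0,0],[0,0,0],[0,0,0],[0,0,0]]}' 30
python3 -m pendant '{"linear":[[0,0,2],[0,0,2],[0,0,2],[0,0,0],[0,0,0]],"turn":[[0,0,0],[0,0,0],[0,0,0],[0,0,0],[0,0,0]]}' 30
```

```text
time: 11.25
eef_pos: [0.4513, 0.1239, 0.0922]
orientation: [3.136, 0.003, 1.52]
force: [0.7, 0.5, -0.5]
finger_gap: 0.75
time: 11.75
eef_pos: [0.4533, 0.124, 0.0941]
orientation: [3.131, 0.002, 1.52]
force: [0.0, -0.3, 0.7]
finger_gap: 0.349
time: 12.25
eef_pos: [0.4517, 0.124, 0.0993]
orientation: [3.135, 0.002, 1.52]
force: [0.3, 0.2, 0.1]
finger_gap: 0.347
```

The opening reads 30 mm, so the jaws missed the spacer. I'll take a look.

```bash
python3 - <<'E'
from h import *
d=arm.snapshot("scene"); crop(d,220,240,380,380,4,"pics/s10.png")
d=arm.snapshot("wrist"); cv2.imwrite("pics/w10.png",d["img"][:,:,::-1])
E
```

```text
(no output)
```

View pics/s10.png

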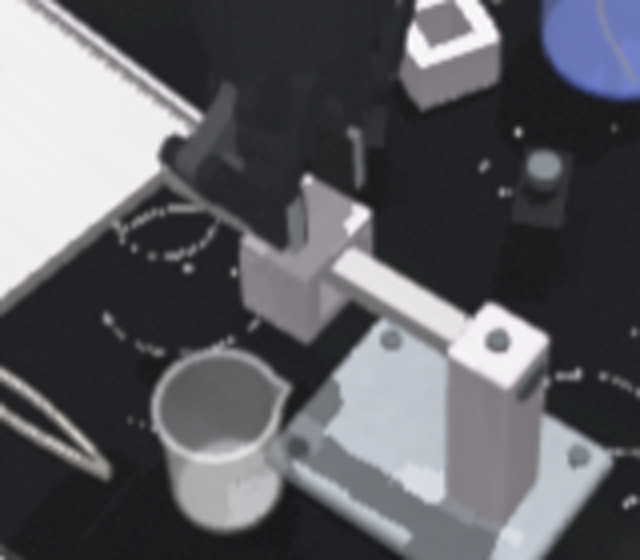

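View pics/w10.png

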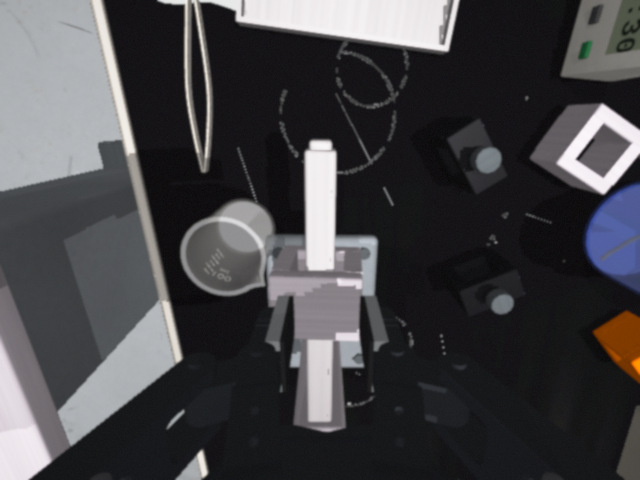

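```bash
python3 - <<'E'
from h import *
d=arm.snapshot("wrist"); crop(d,220,220,430,390,3.8,"pics/w11.png")
d=arm.snapshot("scene"); crop(d,250,250,330,330,7.5,"pics/s11.png")
print(arm.read_state()["eef_pos"])
E
```

```text
[0.45183762 0.12396181 0.09928227]
```

View pics/w11.png

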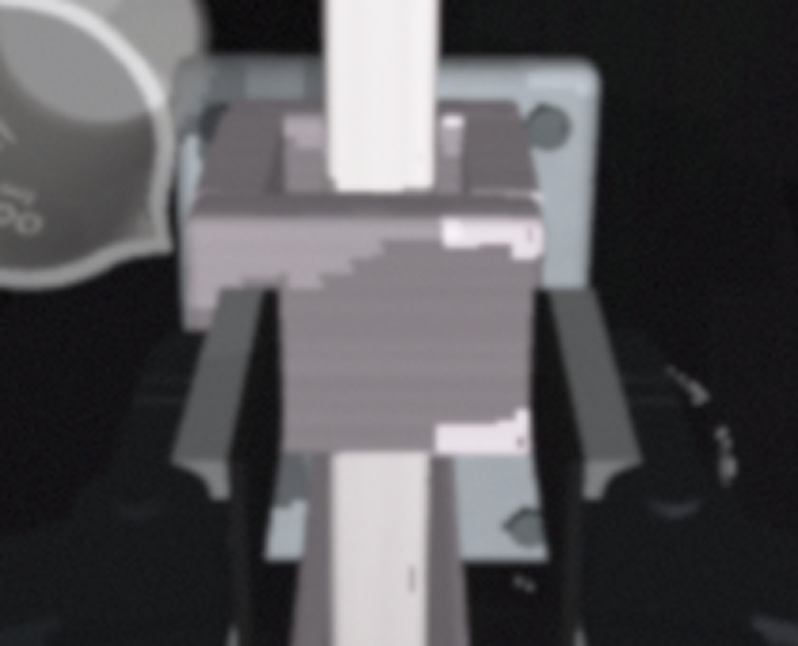

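View pics/s11.png

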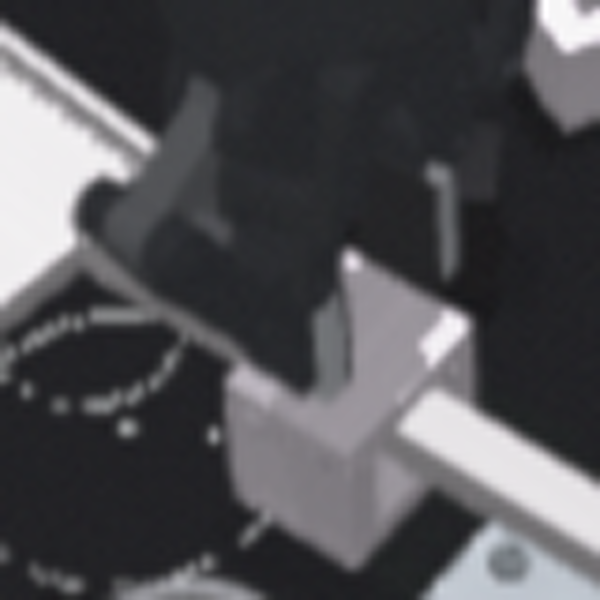

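```bash
python3 - <<'E'
from h import *
d=arm.snapshot("wrist"); s=arm.snapshot("scene")
W=lambda u,v:(220+(u+.5)/3.8-.5,220+(v+.5)/3.8-.5)
S=lambda u,v:(250+(u+.5)/7.5-.5,250+(v+.5)/7.5-.5)
for c in [(190,215),(543,215),(183,325),(532,452),(325,0)]:
    print(c,[np.round(onz(d,*W(*c),z)*1000,1) for z in(.126,.132)])
for c in [(232,370),(350,447),(470,325),(345,250)]: print('S',c,[np.round(onz(s,*S(*c),z)*1000,1) for z in(.126,.132)])
def tri(a,b):
    p,q=ray(d,*W(*a)); r,t=ray(s,*S(*b)); q/=np.linalg.norm(q);t/=np.linalg.norm(t)
    A=np.stack([q,-t],1); k=np.linalg.lstsq(A,r-p,rcond=None)[0]
    return np.round((p+q*k[0])*1000,1),np.round((r+t*k[1])*1000,1)
print(tri((220,290),(310,395)),tri((265,290),(348,388)))
print('knuckle',tri((190,215),(232,370)),tri((543,215),(345,250)))
st=arm.read_state();print(st["eef_pos"],d["position"],st["time"])
for g in (.3,.5):pass
for dx in(-15,15):
  for z in (99,105,110,120): print(dx,z,proj(d,np.array([451.8+dx,124,z])/1e3),proj(s,np.array([451.8+dx,124,z])/1e3))
E
```

```text
(190, 215) [array([427.2, 142.1, 126. ]), array([428.4, 144.9, 132. ])]
(543, 215) [array([469.5, 139.8, 126. ]), array([468.9, 142.6, 132. ])]
(183, 325) [array([424.8, 127.3, 126. ]), array([426. , 130.7, 132. ])]
(532, 452) [array([467.5, 106.5, 126. ]), array([467. , 110.7, 132. ])]
(325, 0) [array([445.3, 167.9, 126. ]), array([445.7, 169.6, 132. ])]
S (232, 370) [array([427.9, 140.1, 126. ]), array([424.6, 137.3, 132. ])]
S (350, 447) [array([425. , 107.6, 126. ]), array([421.7, 105. , 132. ])]
S (470, 325) [array([465.1, 103.7, 126. ]), array([461.4, 101.2, 132. ])]
S (345, 250) [array([467.5, 138. , 126. ]), array([463.8, 135.2, 132. ])]
(array([428.7, 128.7, 119.9]), array([434.2, 124.5, 121.1])) (array([433.9, 126.1, 115.7]), array([442. , 120.2, 117.7]))
knuckle (array([427. , 141.6, 124.9]), array([428.4, 140.5, 125.2])) (array([469.7, 138.8, 123.9]), array([468.9, 139.2, 123.6]))
[0.45188025 0.12395835 0.09929983] [0.45553861 0.20886331 0.27170569] 12.55
-15 99 [297.91836217 284.44377241] [292.76609414 309.16117392]
-15 105 [297.12668015 289.53513043] [292.58652709 307.04690332]
-15 110 [296.42906316 294.02155023] [292.43544556 305.26802887]
-15 120 [294.9185656  303.73565724] [292.12927589 301.66310488]
15 99 [352.99562964 281.69768153] [303.00016837 296.62911389]
15 105 [353.88661862 286.71382775] [302.87652413 294.48994209]
15 110 [354.67181846 291.13439556] [302.77251274 292.6904388 ]
15 120 [356.37219402 300.70727767] [302.56178379 289.04461261]
```

The jaws closed on nothing, with the fingertips just above the spacer's top. The arm had drifted up to 94–99 mm while closing. The spacer hasn't moved: its centre is about (447.5, 123). I'll reopen, go lower to TCP z of about 82, and settle before closing.

```bash
python3 -m pendant '{"linear":[[-2,-0.5,2],[-1,0,0],[0,0,0],[0,0,0],[0,0,0]],"turn":[[0,0.006,-0.004],[0,0,0],[0,0,0],[0,0,0],[0,0,0]]}' 64
python3 -m pendant '{"linear":[[0,0,-6],[0,0,-6],[0,0,-4],[0,0,0],[0,0,0]],"turn":[[0,0,0],[0,0,0],[0,0,0],[0,0,0],[0,0,0]]}' 64
```

```text
time: 13.05
eef_pos: [0.4486, 0.1234, 0.1015]
orientation: [3.141, 0.003, 1.515]
force: [-0.0, -0.5, 0.5]
finger_gap: 0.754
time: 13.55
eef_pos: [0.448, 0.1234, 0.0834]
orientation: [-3.141, 0.003, 1.515]
force: [0.1, 0.1, -0.4]
finger_gap: 0.746
```

```bash
python3 -m pendant '{"linear":[[0,0,-1],[0,0,0],[0,0,0],[0,0,0],[0,0,0]],"turn":[[0,0,0],[0,0,0],[0,0,0],[0,0,0],[0,0,0]]}' 64
python3 - <<'E'
from h import *
d=arm.snapshot("scene"); crop(d,220,240,380,380,4,"pics/s12.png")
E
```

```text
time: 14.05
eef_pos: [0.4484, 0.1234, 0.0827]
orientation: [3.142, 0.003, 1.515]
force: [0.4, 0.1, 0.4]
finger_gap: 0.749
```

View pics/s12.png

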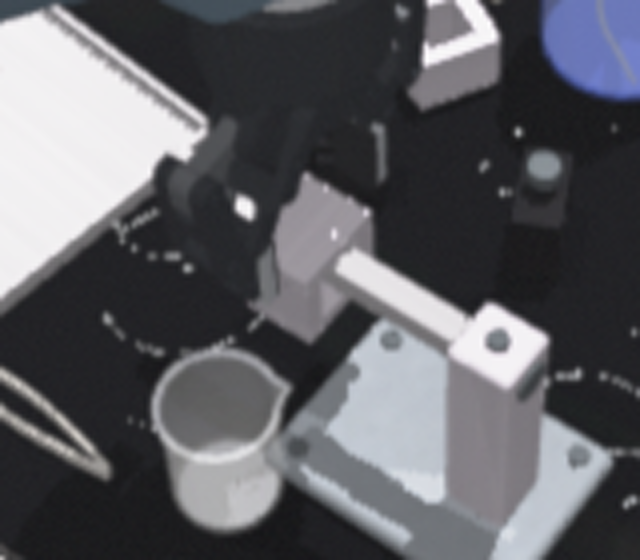

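The finger now reaches well down the side face, with its tip at crop (270,295). Closing again.

```bash
python3 -m pendant '{"linear":[[0,0,0],[0,0,0],[0,0,0],[0,0,0],[0,0,0]],"turn":[[0,0,0],[0,0,0],[0,0,0],[0,0,0],[0,0,0]]}' 30
```

```text
time: 14.6
eef_pos: [0.449, 0.1234, 0.0833]
orientation: [3.14, 0.003, 1.515]
force: [-0.9, -0.9, 0.7]
finger_gap: 0.496
```

```bash
python3 -m pendant '{"linear":[[0,0,2],[0,0,2],[0,0,2],[0,0,0],[0,0,0]],"turn":[[0,0,0],[0,0,0],[0,0,0],[0,0,0],[0,0,0]]}' 30
python3 - <<'E'
from h import *
d=arm.snapshot("scene"); crop(d,220,240,380,380,4,"pics/s13.png")
E
```

```text
time: 15.1
eef_pos: [0.4481, 0.1234, 0.089]
orientation: [-3.141, 0.003, 1.515]
force: [0.8, 0.1, -1.4]
finger_gap: 0.493
```

View pics/s13.png

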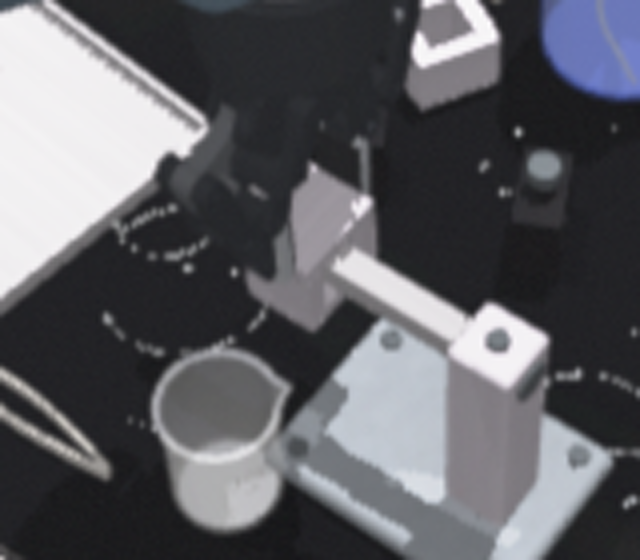

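Spacer lifted: -1.4 N, and its underside is clear. Sliding it along the bar.

```bash
python3 -m pendant '{"linear":[[0.5,8,0],[1,14,0],[1,14,0],[1,14,0],[0.5,8,0]],"turn":[[0,0,0],[0,0,0],[0,0,0],[0,0,0],[0,0,0]]}' 30
python3 -m pendant '{"linear":[[0.5,10,0],[1,15,0],[1,15,0],[1,15,0],[0.5,8,0]],"turn":[[0,0,0],[0,0,0],[0,0,0],[0,0,0],[0,0,0]]}' 30
```

```text
time: 15.65
eef_pos: [0.4521, 0.1843, 0.0888]
orientation: [-3.141, 0.002, 1.513]
force: [1.2, -1.4, -1.6]
finger_gap: 0.496
time: 16.15
eef_pos: [0.4558, 0.2515, 0.0883]
orientation: [-3.14, 0.003, 1.513]
force: [-0.7, 0.3, -0.5]
finger_gap: 0.495
```

```bash
python3 -m pendant '{"linear":[[5,12,0],[7,18,0],[7,18,0],[5,11,0],[0,0,0]],"turn":[[0,0,0],[0,0,0],[0,0,0],[0,0,0],[0,0,0]]}' 30
python3 -m pendant '{"linear":[[0,0,-5],[0,0,-15],[0,0,-20],[0,0,-15],[0,0,-5]],"turn":[[0,0,0],[0,0,0],[0,0,0],[0,0,0],[0,0,0]]}' 30
python3 - <<'E'
from h import *
d=arm.snapshot("scene"); crop(d,150,180,330,330,4,"pics/s14.png")
print(arm.read_state()["eef_pos"])
E
```

```text
time: 16.65
eef_pos: [0.4814, 0.3146, 0.088]
orientation: [-3.14, 0.003, 1.513]
force: [-0.6, -0.4, -2.2]
finger_gap: 0.495
time: 17.15
eef_pos: [0.4803, 0.3121, 0.0233]
orientation: [-3.139, 0.004, 1.511]
force: [-1.4, -0.1, -1.0]
finger_gap: 0.492
[0.47998772 0.31193227 0.0229249 ]
```

View pics/s14.png

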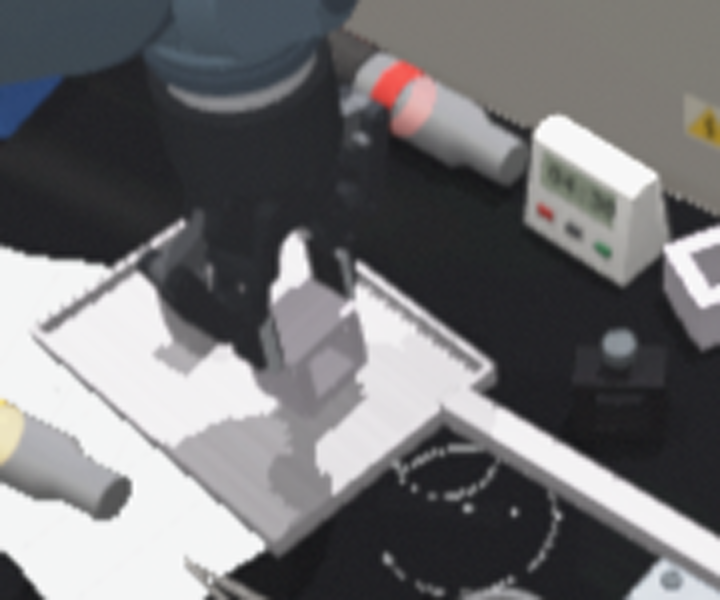

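The spacer hangs over the tray at crop (310,350), clear of the collar behind the hand. Lowering it to contact.

```bash
python3 -m pendant '{"linear":[[0,0,-8],[0,0,-5],[0,0,-2],[0,0,-1],[0,0,0]],"turn":[[0,0,0],[0,0,0],[0,0,0],[0,0,0],[0,0,0]]}' 30
python3 -m pendant '{"linear":[[0,0,-1],[0,0,-0.5],[0,0,-0.5],[0,0,-0.5],[0,0,0]],"turn":[[0,0,0],[0,0,0],[0,0,0],[0,0,0],[0,0,0]]}' 30
```

```text
time: 17.7
eef_pos: [0.4811, 0.312, 0.0067]
orientation: [-3.14, 0.004, 1.51]
force: [-0.0, -0.6, -0.4]
finger_gap: 0.496
time: 18.2
eef_pos: [0.482, 0.3126, 0.0053]
orientation: [3.141, 0.003, 1.511]
force: [0.3, -0.1, -0.8]
finger_gap: 0.496
```

```bash
python3 -m pendant '{"linear":[[0,0,-1],[0,0,-0.5],[0,0,-0.5],[0,0,-0.5],[0,0,0]],"turn":[[0,0,0],[0,0,0],[0,0,0],[0,0,0],[0,0,0]]}' 30
```

```text
time: 18.7
eef_pos: [0.4823, 0.3127, 0.0046]
orientation: [3.141, 0.003, 1.511]
force: [-0.9, 0.3, 0.2]
finger_gap: 0.496
```

```bash
python3 -m pendant '{"linear":[[0,0,-1],[0,0,-1],[0,0,-0.5],[0,0,0],[0,0,0]],"turn":[[0,0,0],[0,0,0],[0,0,0],[0,0,0],[0,0,0]]}' 30
```

```text
time: 19.2
eef_pos: [0.4824, 0.3128, 0.0046]
orientation: [-3.14, 0.004, 1.512]
force: [-0.7, -1.0, 3.0]
finger_gap: 0.491
```

The spacer is on the floor: z has stopped changing and the force is +3 N. Releasing and retreating.

```bash
python3 -m pendant '{"linear":[[0,0,0],[0,0,0],[0,0,0],[0,0,0],[0,0,0]],"turn":[[0,0,0],[0,0,0],[0,0,0],[0,0,0],[0,0,0]]}' 64
python3 -m pendant '{"linear":[[0,0,4],[0,0,15],[0,0,35],[0,0,45],[0,0,45]],"turn":[[0,0,0],[0,0,0],[0,0,0],[0,0,0],[0,0,0]]}' 64
python3 -m pendant '{"linear":[[0,-40,10],[0,-40,10],[0,-30,0],[0,0,0],[0,0,0]],"turn":[[0,0,0],[0,0,0],[0,0,0],[0,0,0],[0,0,0]]}' 64
python3 - <<'E'
from h import *
d=arm.snapshot("scene"); crop(d,150,180,330,330,4,"pics/s15.png")
d=arm.snapshot("top"); crop(d,180,255,320,365,5,"pics/t15.png")
E
```

```text
time: 19.7
eef_pos: [0.4829, 0.3129, 0.0037]
orientation: [3.141, 0.003, 1.511]
force: [-0.7, 0.8, -0.4]
finger_gap: 0.748
time: 20.2
eef_pos: [0.4769, 0.3104, 0.1477]
orientation: [-3.129, 0.01, 1.511]
force: [1.2, 0.1, -0.1]
finger_gap: 0.748
time: 20.7
eef_pos: [0.4834, 0.1998, 0.1863]
orientation: [3.128, 0.001, 1.514]
force: [0.8, -0.1, 0.4]
finger_gap: 0.749
```

View pics/s15.png

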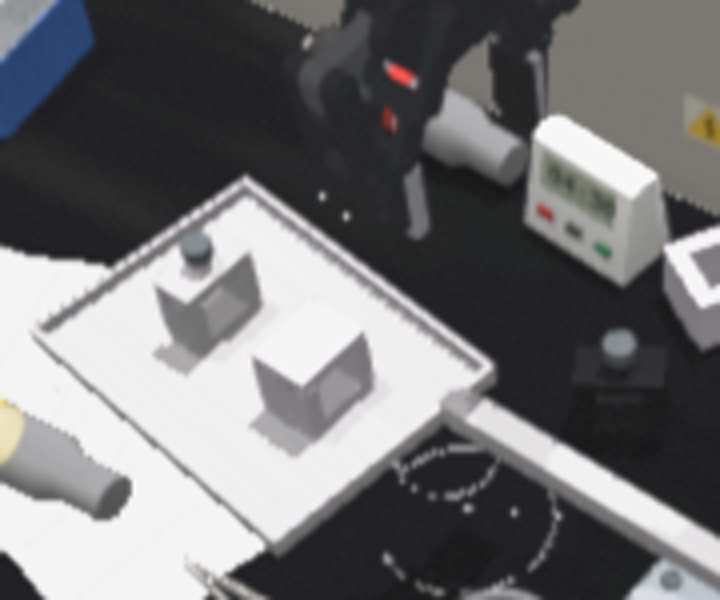

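View pics/t15.png

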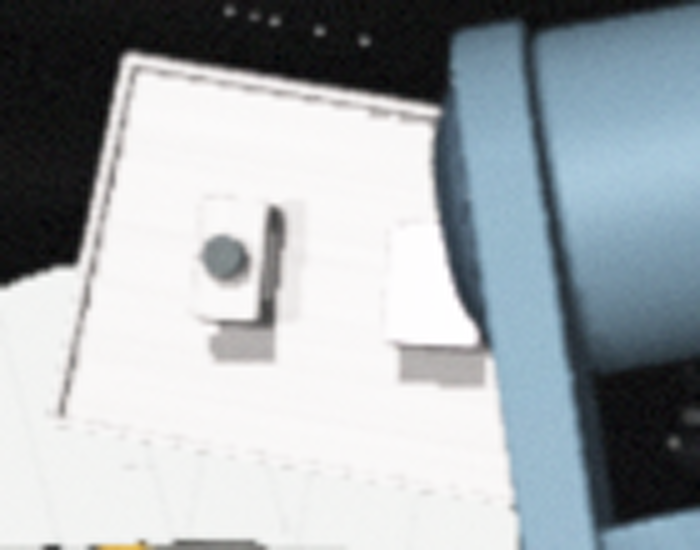

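Both parts stand upright in the tray, the collar at scene crop (210,310) and the spacer at (315,370). The bar is empty and the gripper is clear. I'll let the arm settle, then hand in.

```bash
python3 -m pendant '{"linear":[[0,0,0],[0,0,0],[0,0,0],[0,0,0],[0,0,0]],"turn":[[0,0,0],[0,0,0],[0,0,0],[0,0,0],[0,0,0]]}' && python3 - <<'E'
from h import *
s=arm.read_state(); print(s["time"],s["force"]); print(arm.job_done())
E
```

```text
time: 21.3
eef_pos: [0.482, 0.2031, 0.1842]
orientation: [3.132, 0.002, 1.52]
force: [0.6, -1.3, -0.8]
finger_gap: 0.747
21.3 [ 0.60327813 -1.27025583 -0.82322041]
the job is handed in; nothing more can be done
None
```

I slid the collar off the bar and stood it knob-up in the tray. I then slid the spacer off and stood it beside the collar. The job was handed in at 21.3 s of the 56 s allowed, and no verdict was reported.

- **Final pictures:** both parts stand upright on the tray floor about 75 mm apart. The bar is empty and the open gripper is clear of everything. In the last top view the arm hid part of the spacer, so its position there rests on the scene view and the place where I let go of it.
- **What went wrong:** the first grip on the spacer missed. The arm had drifted up and the jaws closed just above the spacer, but it did not move. The second grip, about 11 mm lower, held.
- **What disagreed:** in the camera images the fingertips looked about 25 mm higher than the reported tool position would put them. I didn't resolve this. I checked the later grip and both placings by jaw opening, contact force and pictures instead.

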